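# Bar in the canisters and hold out the tea-ball dish

## Robot

A 6-joint arm with a two-finger parallel gripper is mounted at the origin on the work surface. World frame = base frame: x ahead of the robot, y to its left, z up, the work surface at z = 0. Lengths are in mm, angles in rad, forces in N, time in s.
With the tool pointing down it reaches from about 275 to 1000 mm from the base axis. Payload 8.4 kg.
Tool frame: the origin (TCP) lies at the very end of the fingers, on their centre line; the grasp point (between the pads) lies 19 mm behind it; z points along the fingers, y is the line along which they close (so a half turn about z gives the same grasp; the last joint's range is limited). The gripper opens to 85 mm and grips with 20 to 120 N. Pads are 22 mm wide; open, the fingers measure 114 mm over their backs; the gripper's body (76 mm by 85 mm) begins 54 mm behind the grasp point. The pads swing forward as they close: fully open they stand 13 mm farther back than shut.
Start: joints at [1.139, 0.353, 1.633, -0, 1.155, -0.002], TCP at [260.43, 568.159, 231.281] pointing down, gripper open.
Joint ranges: [-2.63, 2.63], [-0.92, 2.1], [0.06, 2.66], [-1.3, 4.44], [0, 2.69], [-3.02, 3.02]. Speed limits (rad/s): [2.22, 2.22, 2.79, 3.14, 3.14, 3.14].

## Interface

Orientations are given as [roll, pitch, yaw] about the fixed x, y, z axes, in that order (R = Rz(yaw) Ry(pitch) Rx(roll)).
In Python, from rig import sensors, grab_frame, camera_params, order gives the robot as it stands. The module is installed in compiled form; this text tells all that it offers.
- The arm moves only by the tool move_arm, never from a script. Its argument "motion" is a list of rows, each a list of 7 numbers: the turn, a rotation vector about the tool's x, y, z in rad, then the shift along the tool's x, y, z in m, then the finger opening in m, from 0 to 0.0854. A call has 1 to 8 rows; each row is the pose to reach, as a shift and turn from the pose commanded when the call began, along the tool's axes at that moment; what a row does not reach only later rows make up. A row lasts 1/8 s, in which the tool goes at most 62.5 mm and 10.7 degrees, less where a joint would pass 70% of its speed; a pose out of reach is approached as far as the arm can. A call with a gripper value outside its range is refused whole. The fingers move at their own pace and stop on an object; "grip_force" is the grip in N (left out, the last holds). Time passes only in rows, so rows that repeat a pose let the fingers close. It gives the time, the measured TCP pose, the force, the opening and the grip force at its end, in the units of the state.
- sensors.sense(): the state, without advancing time (a new reading comes with each control period).
- grab_frame(name): name is "scene" or "top" or "wrist"; returns (picture, depth): 420x560x3 uint8, red, green, blue; 420x560 float32, mm along the optical axis (not along the pixel's ray), 0 where there is no reading.
- camera_params(name): a dict with "camera_matrix" (3x3 intrinsics, pixels), "k1" (the pictures are not rectified: a ray, as slopes to the right and down, at radius r is drawn at 1 + k1 r^2 times it, then the intrinsics apply), "world_from_camera" (4x4, takes a point from camera to world coordinates). Camera axes: x right, y down, z forward; pixel columns grow to the right and rows downward; lengths in mm; the calibration is good to about 2 mm. A picture is of the moment at which its call begins: read the wrist's pose just before it. camera_params takes no time and is no camera call; for the wrist camera it gives the pose at the moment of the call.
- order.sign_off(): hands the job in; it is judged then, once.
The state is a dict: "clock": time; "qpos": joint angles; "qvel": joint speeds; "joint_efforts": joint torques, N m; "eef_pos": TCP position; "tcp_rot": TCP orientation; "contact_force": force on the tool from outside, world axes, zero at the start; "wrist_torque": the same for the moment, N m; "opening": opening from 0.0 (shut) to 1.0 (fully open); "grasp_force": force on a finger pad.
Only numpy, scipy, OpenCV 4.12 (cv2) and the standard library are available. Lean on these libraries where they do the work, as an engineer would, in place of code of your own. Each camera call takes 0.05 s, during which the arm holds its last target. There are 200 camera calls.

## Task

The keeper bar of the canister rack was left hanging open over the tea-ball dish: swing it shut across the canisters until it snaps into its catch. Then take the dish by its wooden handle, lift it straight up about ten centimetres over its cork mat and turn it a quarter turn, either way, so that the handle, which now runs roughly along the rack, stands square to the shut bar and the ball can be reached from the mug's side. Keep the dish level and the ball resting in its middle, disturb nothing else, and finish while still holding the dish there, level and still.

Things in the scene. Friction and masses are not known exactly. Their poses are not given: they have to be found in the camera images.
- rack: Fixed canister rack, wooden base 165 deep x 250 wide x 12 mm, wire sides to 104 mm. Origin on the worktop under the middle of the shut keeper bar, at the rack's front; x points into the rack, away from the robot; y runs along the shut bar, to the left. Hinge post (14 mm, 136 high) at y +110; catch post (18 mm, 110 high) at y -110, x -8, with a thin stop wire behind the bar, 142 high.
- gate (a joint): Keeper bar's angle about its upright hinge: 0 shut (along the rack's -y from the hinge), growing as it opens towards the robot (1.57: along the rack's -x). Starts at 0.8 to 1.35. Stays where left (under 1 N at the knob). In the last 0.09 rad it rides over a sprung ball on the catch post (3 to 6 N at the knob), then snaps to 0 against its stop and is held.
- gate_hinge (a point): Point on the hinge axis (which is vertical) of the keeper bar, at the height of the bar's centreline, 125 mm above the worktop.
- gate_knob (a point): On the axis of the bar's black knob, 152 mm above the worktop: an upright round peg 16 mm thick, 185 mm from the hinge axis, rising from the bar's top (130 mm) to 170 mm. The bar is round dark steel, 10 mm thick, 240 mm long, its underside 120 mm above the worktop, higher than the dish's handle (89 mm).
- catch_top (a point): Top of the sprung brass ball (12 mm) of the catch, on the catch post, 8 mm in front of the shut bar's centreline and 123 mm above the worktop.
- mat: Fixed round cork mat, 184 mm across, 4 mm thick, in front of the rack. Origin: centre of its underside.
- dish: Loose white dished plate, 156 mm across, rim 27 mm high, about 0.22 kg, with a fixed hoop handle over its middle; stands on the mat. Origin: centre of its underside; z up; the handle runs along its y axis (symmetrical under a half turn). Inner floor 10 mm above the origin, flat within 13 mm of the centre, then rising gently (8 degrees), beyond 45 mm steeper.
- dish_grip (a point): Middle of the dish's wooden handle bar: 12 mm thick (along the dish's x), 96 mm long (along the dish's y), 16 mm high, centre 77 mm above the dish's origin, straight over the dish's middle. Thin steel legs run from its ends down to the rim. The bar's underside clears the ball's top by 23 mm.
- ball: Loose steel tea-infuser ball, 36 mm in diameter with a thin seam, about 0.06 kg, lying in the middle of the dish. Origin: its centre.
- canister_a: Loose tall black canister with steel lid, 90 mm across, 150 mm high, in the rack, its front about 40 mm behind the shut bar's centreline. Origin: centre of its underside. Leave alone.
- canister_b: Loose shorter black canister with steel lid, 90 mm across, 135 mm high, in the rack, its front about 40 mm behind the shut bar's centreline. Origin: centre of its underside. Leave alone.
- mug: Loose blue mug, 80 mm across, 90 mm high, to the right of the rack. Origin: centre of its underside. Leave alone.
- soap: Loose white soap bottle, 60 mm across, 150 mm high, to the left of the rack. Origin: centre of its underside. Leave alone.
Not all that is in view belongs to the job. Of the things like the dish, leave any that is blue; of the rest the smaller one is meant.

How it is judged:
By the outcome, as a careful person would: the job done as asked, in the order asked, and still so for the second after the job is handed in, while the arm keeps its last pose, push and grip.
It also fails if it takes over 64 s, if anything falls off the work surface, if the arm or the gripper's body presses on something with over 40 N, if the wrist force passes 120 N, or if a joint passes its speed limit or range.

## Working session

There is one attempt and no reset: what is moved stays moved. The work goes in short steps, Python scripts to look and compute and a tool call to move; the robot and the scene stay as the last step left them, time stands still between calls to the robot, and variables do not carry over. Pictures are saved under pics/ and viewed, at most 11 in all, crops included, and the job is handed in when it is done.

Besides the shell and the picture viewer there is one more tool, called after "Emit:" by a JSON object that holds its "name" and its "arguments". move_arm: Moves the arm, as the interface text tells. Its arguments: {"type":"object","properties":{"motion":{"type":"array","items":{"type":"array","items":{"type":"number"}}},"grip_force":{"type":"number"}},"required":["motion"]}

```bash
mkdir -p pics
cat > h.py <<'E'
import numpy as np, cv2
from rig import sensors, grab_frame, camera_params, order
def snap(n,f):
    p,d=grab_frame(n); cv2.imwrite(f'pics/{f}.png',p[:,:,::-1]); np.save(f'pics/{f}.npy',d); return p,d
def ray(n,u,v,c=None):
    c=c or camera_params(n);K=c["camera_matrix"]
    K=np.array(K);x=np.array([(u-K[0,2])/K[0,0],(v-K[1,2])/K[1,1]]);y=x.copy()
    for _ in range(20): y=x/(1+c["k1"]*(y@y))
    T=np.array(c["world_from_camera"]);return T[:3,3],T[:3,:3]@np.array([y[0],y[1],1])
def atz(n,u,v,z):
    o,d=ray(n,u,v);return o+d*(z-o[2])/d[2]
def atd(n,u,v,dep):
    o,d=ray(n,u,v);return o+d*dep
E
python3 - <<'E'
from h import *
print(sensors.sense())
snap('scene','s0');snap('top','t0')
a=np.vstack
for n in('scene','top'):
    c=camera_params(n);print(n,c)
E
```

```text
{'clock': 0.0, 'qpos': array([ 1.13859704e+00,  3.53640365e-01,  1.63413733e+00,  2.73851629e-05,
        1.15520393e+00, -2.37488228e-03]), 'qvel': array([-0.00097461, -0.00062109,  0.00079369,  0.00050636,  0.00133135,
       -0.00031025]), 'joint_efforts': array([ 6.37152662e-04, -6.05251265e+01, -3.42071307e+01, -5.09823531e-05,
        9.66080348e-03, -3.88667206e-05]), 'eef_pos': array([260.2218042 , 567.72456812, 230.56517911]), 'tcp_rot': array([-3.14020375e+00, -2.83372491e-05,  2.71175716e+00]), 'contact_force': array([-0.25804151,  0.32683898, -0.52129202]), 'wrist_torque': array([ 0.00990803,  0.02356135, -0.06052614]), 'grasp_force': 0.0, 'opening': 1.0010842477058655}
scene {'camera_matrix': array([[399.66708688,   0.        , 280.41392739],
       [  0.        , 399.66708688, 205.57495001],
       [  0.        ,   0.        ,   1.        ]]), 'k1': -0.09380732260993428, 'world_from_camera': array([[ 7.61635273e-01,  3.56723339e-01, -5.40980748e-01,
         9.90166694e+02],
       [ 6.48005644e-01, -4.18464473e-01,  6.36377381e-01,
        -5.07144421e+02],
       [ 6.29440796e-04, -8.35246038e-01, -5.49876040e-01,
         5.94339836e+02],
       [ 0.00000000e+00,  0.00000000e+00,  0.00000000e+00,
         1.00000000e+00]])}
top {'camera_matrix': array([[404.37504302,   0.        , 275.29183444],
       [  0.        , 404.37504302, 203.9272692 ],
       [  0.        ,   0.        ,   1.        ]]), 'k1': 0.039823786693734424, 'world_from_camera': array([[ 4.63261600e-03, -9.82297549e-01,  1.87270031e-01,
         3.17862752e+02],
       [-9.99979957e-01, -3.74241552e-03,  5.10683718e-03,
         1.75263635e+01],
       [-4.31559137e-03, -1.87289935e-01, -9.82295198e-01,
         1.14076741e+03],
       [ 0.00000000e+00,  0.00000000e+00,  0.00000000e+00,
         1.00000000e+00]])}
```

View pics/s0.png

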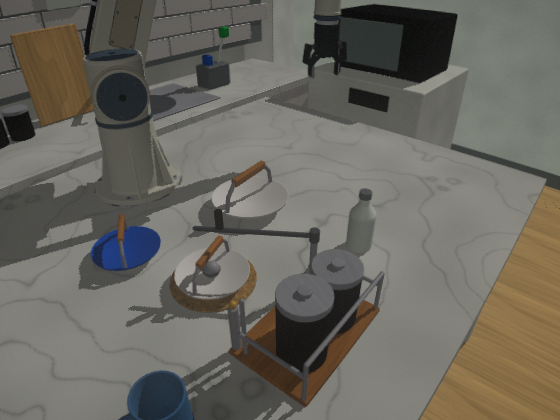

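View pics/t0.png

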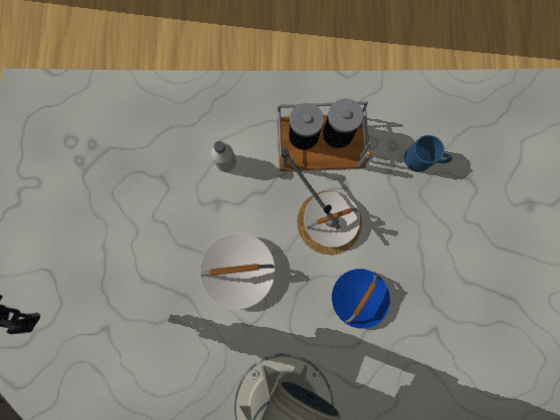

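The scene picture shows the bar open from its hinge (314,235) to the knob (219,218), over the dish on the cork mat (212,275). The top picture has the hinge post at (285,155), the knob at (327,209) and the white dish on its mat at (331,220). The larger white dish and the blue one are decoys.

Run:
```python
import cv2
p=cv2.imread('pics/t0.png')[90:265,265:465]
cv2.imwrite('pics/t0c.png',cv2.resize(p,(800,700)[:2] and (680,595),interpolation=cv2.INTER_CUBIC))
p=cv2.imread('pics/s0.png')[180:360,160:400]
cv2.imwrite('pics/s0c.png',cv2.resize(p,(800,600),interpolation=cv2.INTER_CUBIC))
```

```text
(no output)
```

View pics/t0c.png

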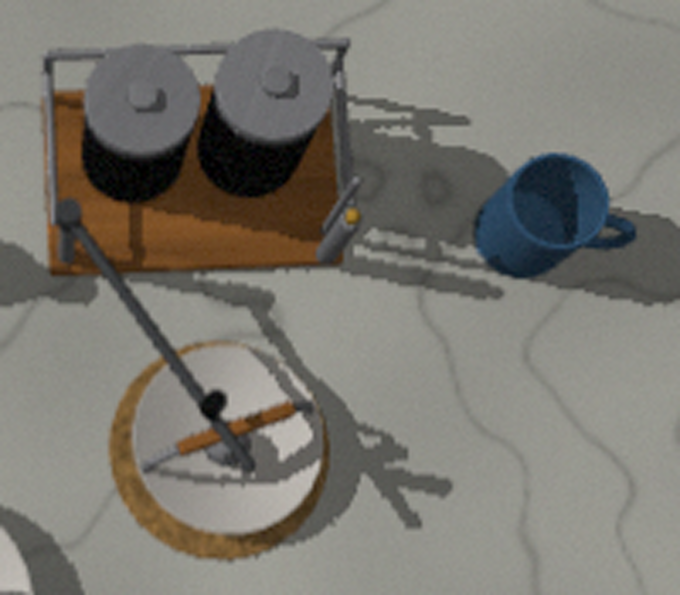

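View pics/s0c.png

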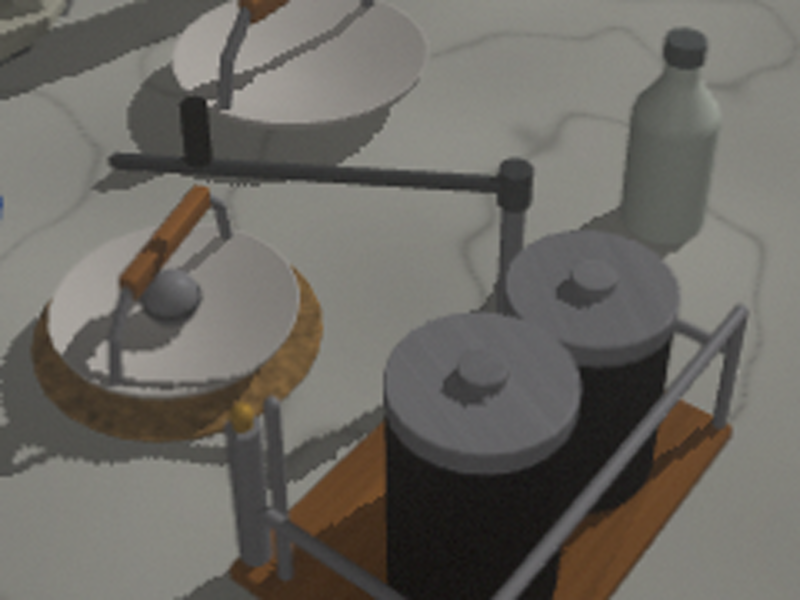

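Enlarged, the top crop shows the hinge cap at (68,212), knob top at (214,399), brass ball at (352,215) and handle from (178,446) to (297,411). The scene crop shows the hinge cap at (514,167), knob top at (194,102), brass ball at (245,413) and handle ends at (203,193) and (128,281).

```bash
cat > m.py <<'E'
from h import *
def T(x,y,z): return atz('top',265+x/3.4-.35,90+y/3.4-.35,z)
def S(x,y,z): return atz('scene',160+x/3.3333-.35,180+y/3.3333-.35,z)
f=lambda p:np.round(p,1)
for nm,t,s,z in [('hinge',(68,212),(514,167),136),('knob',(214,399),(194,101),170),('brass',(352,215),(245,413),119),
 ('h1',(178,446),(203,193),88),('h2',(297,411),(128,281),88)]:
    print(nm,f(T(*t,z)),f(S(*s,z)))
# handle from depth + colour
import sys
for n,fn in(('top','t0'),('scene','s0')):
    p=cv2.imread(f'pics/{fn}.png').astype(int);d=np.load(f'pics/{fn}.npy')
    b,g,r=p[...,0],p[...,1],p[...,2]
    v,u=np.nonzero((r-b>40)&(d>0))
    P=np.array([atd(n,a,c,d[c,a]) for a,c in zip(u,v)])
    k=(abs(P[:,2]-85)<14)&(np.hypot(P[:,0]-430,P[:,1]+110)<120)
    P=P[k]
    if len(P): 
        c=P.mean(0);w=np.linalg.svd(P[:,:2]-c[:2],full_matrices=False)[2][0]
        t=(P[:,:2]-c[:2])@w
        print(n,len(P),f(c),'ang',np.arctan2(w[1],w[0]),'mid',c[:2]+w*(t.max()+t.min())/2,t.max()-t.min(),P[:,2].max())
    # white rim & plate points
    k=(r>120)&(abs(r-b)<25)&(d>0)
    v,u=np.nonzero(k);P=np.array([atd(n,a,c,d[c,a]) for a,c in zip(u,v)])
    P=P[(abs(P[:,2]-29)<4)&(np.hypot(P[:,0]-415,P[:,1]+120)<100)]
    if len(P)>5:
        A=np.c_[2*P[:,:2],np.ones(len(P))];q=np.linalg.lstsq(A,(P[:,:2]**2).sum(1),rcond=None)[0];print('rim',q[:2],np.sqrt(q[2]+q[:2]@q[:2]),len(P))
E
python3 m.py
```

```text
hinge [646.5  -0.9 136. ] [642.4   0.7 136. ]
knob [ 495.8 -104.9  170. ] [ 491.9 -104.8  170. ]
brass [ 650.  -220.4  119. ] [ 648.4 -220.6  119. ]
h1 [473.8 -86.8  88. ] [475.8 -92.3  88. ]
h2 [ 501.6 -179.3   88. ] [ 503.6 -175.6   88. ]Traceback (most recent call last):
  File "m.py", line 14, in <module>
    P=np.array([atd(n,a,c,d[c,a]) for a,c in zip(u,v)])
                ~~~^^^^^^^^^^^^^^
  File "h.py", line 13, in atd
    o,d=ray(n,u,v);return o+d*dep
        ~~~^^^^^^^
  File "h.py", line 6, in ray
    c=c or camera_params(n);K=c["camera_matrix"]
           ~~~~~~~~~~~~~^^^
ValueError: time passes only in moves, steps and waits
```

```bash
cat > plan.py <<'E'
from h import *
from scipy.spatial.transform import Rotation as R
def state():
    s=sensors.sense();r,p,y=s['tcp_rot']
    return s,R.from_euler('xyz',[r,p,y]),s['eef_pos']
def row(x,y,z,yaw):
    s,A,o=state()
    B=R.from_euler('xyz',[np.pi,0,yaw])
    return np.round(np.r_[(A.inv()*B).as_rotvec(),A.inv().apply(np.array([x,y,z])-o)/1000],4)
E
python3 - <<'E'
from plan import *
print(row(474.6,-77,231,2.18), row(474.6,-77,139,2.18))
E
```

```text
[-1.200e-03  3.000e-04  5.318e-01 -4.635e-01 -4.968e-01  3.000e-04] [-1.200e-03  3.000e-04  5.318e-01 -4.635e-01 -4.967e-01  9.230e-02]
```

Emit:
{"name": "move_arm", "arguments": {"motion": [[0,0,0.04,-0.03,-0.032,0,0],[0,0,0.1,-0.075,-0.08,0,0],[0,0,0.16,-0.12,-0.129,0,0],[0,0,0.22,-0.165,-0.177,0,0],[0,0,0.28,-0.21,-0.225,0,0],[0,0,0.34,-0.255,-0.273,0,0],[0,0,0.4,-0.3,-0.322,0,0],[0,0,0.46,-0.345,-0.37,0,0]]}}

```text
clock: 1.1
eef_pos: [412.3, 109.4, 231.4]
tcp_rot: [3.141, 0.0, 2.25]
contact_force: [1.8, 0.7, 0.1]
opening: -0.0
grasp_force: 0.0
```

Run:
```python
from plan import *
print(state()[0]); print(row(474.6,-77,231,2.18), row(474.6,-77,139,2.18))
```

```text
{'clock': 1.1, 'qpos': array([ 2.55878042e-01,  3.55826291e-02,  2.03356464e+00,  2.55984624e-05,
        1.07193959e+00, -4.23498559e-01]), 'qvel': array([-1.17138153e+00, -3.35767285e-03, -1.93935017e-03, -6.07368663e-04,
       -5.73455517e-03, -6.87479107e-01]), 'joint_efforts': array([ 9.56479490e+00, -3.68184865e+01, -3.00872147e+01,  7.55903777e-03,
        4.83456440e-01,  1.16879605e+00]), 'eef_pos': array([412.33001801, 109.42921029, 231.39129898]), 'tcp_rot': array([3.14112231e+00, 1.87357611e-04, 2.25016064e+00]), 'contact_force': array([1.77369125, 0.68802983, 0.05088635]), 'wrist_torque': array([ 0.02710485, -0.06137048,  0.07933889]), 'grasp_force': 0.0, 'opening': -9.249933886588213e-05}
[ 0.0005  0.0002  0.0702 -0.1842 -0.0687  0.0004] [ 0.0005  0.0002  0.0702 -0.1841 -0.0687  0.0924]
```

Emit:
{"name": "move_arm", "arguments": {"motion": [[0,0,0.025,-0.06,-0.022,0,0],[0,0,0.045,-0.11,-0.041,0,0],[0,0,0.06,-0.155,-0.058,0,0],[0,0,0.07,-0.184,-0.0687,0.01,0],[0,0,0.07,-0.184,-0.0687,0.045,0],[0,0,0.07,-0.184,-0.0687,0.08,0],[0,0,0.07,-0.184,-0.0687,0.092,0],[0,0,0.07,-0.184,-0.0687,0.092,0]]}}

```text
clock: 2.1
eef_pos: [474.3, -74.7, 139.0]
tcp_rot: [-3.141, -0.001, 2.182]
contact_force: [-0.2, -0.3, 0.6]
opening: -0.005
grasp_force: 0.0
```

```bash
cat > arc.py <<'E'
from plan import *
import sys
H=np.array([644.5,0.]);s0=-1.513
def pose(a,back=0,d=19,z=139):
    w=s0-a; r=np.array([np.cos(w),np.sin(w)]);t=np.array([-r[1],r[0]])
    p=H+185*r-(d+back)*t
    return p[0],p[1],z,w+np.pi+np.pi/2
E
python3 - <<'E'
from arc import *
s=state()[0];print(s['eef_pos'],s['tcp_rot'],s['contact_force'])
print(pose(1.02,15))
for a,b in[(1.02,5),(1.0,0),(.9,0),(.78,0),(.65,0),(.5,0),(.36,0),(.22,0),(.12,0)]: print(row(*pose(a,b)))
snap('top','t1')
p=cv2.imread('pics/t1.png')[120:270,250:450]
cv2.imwrite('pics/t1c.png',cv2.resize(p,(800,600),interpolation=cv2.INTER_CUBIC))
E
```

```text
[474.27461339 -74.74396331 139.01725905] [-3.14057254e+00 -9.84130556e-04  2.18194693e+00] [-0.19472437 -0.31963514  0.56267468]
(np.float64(473.27786127346576), np.float64(-77.87155584622312), 139, 2.1793889803846898)
[-0.001  -0.001   0.0026 -0.012  -0.0026  0.    ]
[-0.001  -0.001  -0.0174 -0.0207 -0.003  -0.    ]
[-0.001  -0.001  -0.1174 -0.0393 -0.0037 -0.    ]
[-0.0009 -0.0011 -0.2374 -0.0615 -0.002  -0.    ]
[-8.000e-04 -1.200e-03 -3.674e-01 -8.520e-02  2.800e-03 -1.000e-04]
[-7.000e-04 -1.200e-03 -5.174e-01 -1.115e-01  1.210e-02 -1.000e-04]
[-7.000e-04 -1.300e-03 -6.574e-01 -1.345e-01  2.430e-02 -1.000e-04]
[-6.000e-04 -1.300e-03 -7.974e-01 -1.556e-01  3.950e-02 -2.000e-04]
[-5.000e-04 -1.400e-03 -8.974e-01 -1.692e-01  5.210e-02 -2.000e-04]
```

View pics/t1c.png

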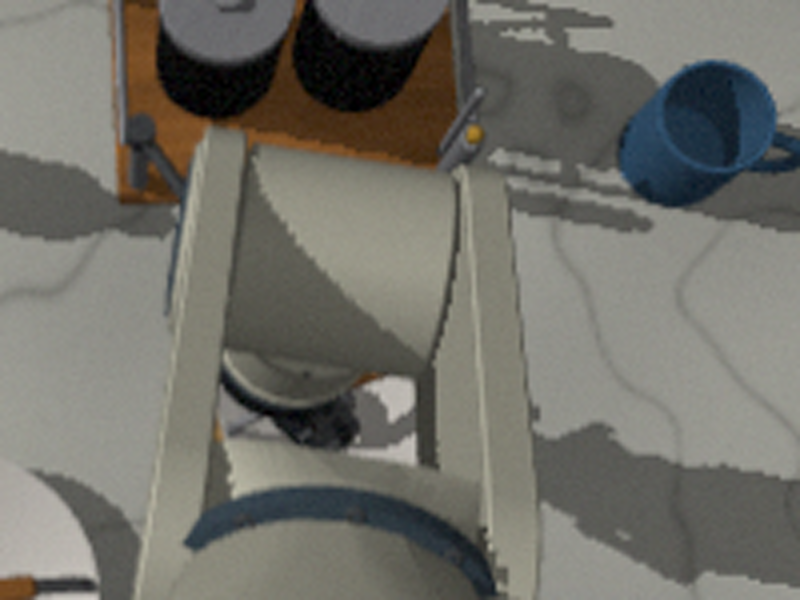

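The arm hides the knob in this view; the hinge cap is at (140,130) and the brass ball at (475,132). I'll push along the arc.

Emit:
{"name": "move_arm", "arguments": {"motion": [[0,0,0,-0.006,-0.001,0,0],[0,0,0,-0.012,-0.0026,0,0],[0,0,-0.017,-0.0207,-0.003,0,0],[0,0,-0.067,-0.03,-0.0035,0,0],[0,0,-0.117,-0.0393,-0.0037,0,0],[0,0,-0.177,-0.05,-0.003,0,0],[0,0,-0.237,-0.0615,-0.002,0,0],[0,0,-0.237,-0.0615,-0.002,0,0]]}}

```text
clock: 3.15
eef_pos: [508.9, -127.2, 139.4]
tcp_rot: [3.141, 0.001, 2.418]
contact_force: [0.5, 0.3, -0.1]
opening: -0.001
grasp_force: 0.0
```

Run:
```python
from arc import *
s=state()[0];print(s['eef_pos'],s['tcp_rot'],s['contact_force'])
for a in[.7,.62,.54,.46,.38,.3,.23,.16]: print(a,row(*pose(a)))
snap('scene','s1');cv2.imwrite('pics/s1c.png',cv2.resize(cv2.imread('pics/s1.png')[160:360,140:400],(780,600)))
```

```text
[ 508.91673962 -127.23446804  139.43879782] [3.14134193e+00 6.58267757e-04 2.41806490e+00] [ 0.49397924  0.30547841 -0.1055142 ]
0.7 [ 0.0002  0.0007 -0.0813 -0.0135 -0.0008  0.0004]
0.62 [ 0.0002  0.0007 -0.1613 -0.0283 -0.0005  0.0005]
0.54 [ 2.000e-04  7.000e-04 -2.413e-01 -4.310e-02  9.000e-04  5.000e-04]
0.46 [ 1.000e-04  7.000e-04 -3.213e-01 -5.780e-02  3.600e-03  5.000e-04]
0.38 [ 1.000e-04  7.000e-04 -4.013e-01 -7.220e-02  7.400e-03  5.000e-04]
0.3 [ 1.000e-04  7.000e-04 -4.813e-01 -8.620e-02  1.230e-02  5.000e-04]
0.23 [ 1.000e-04  7.000e-04 -5.513e-01 -9.810e-02  1.760e-02  5.000e-04]
0.16 [ 0.000e+00  7.000e-04 -6.213e-01 -1.096e-01  2.360e-02  5.000e-04]
```

View pics/s1c.png

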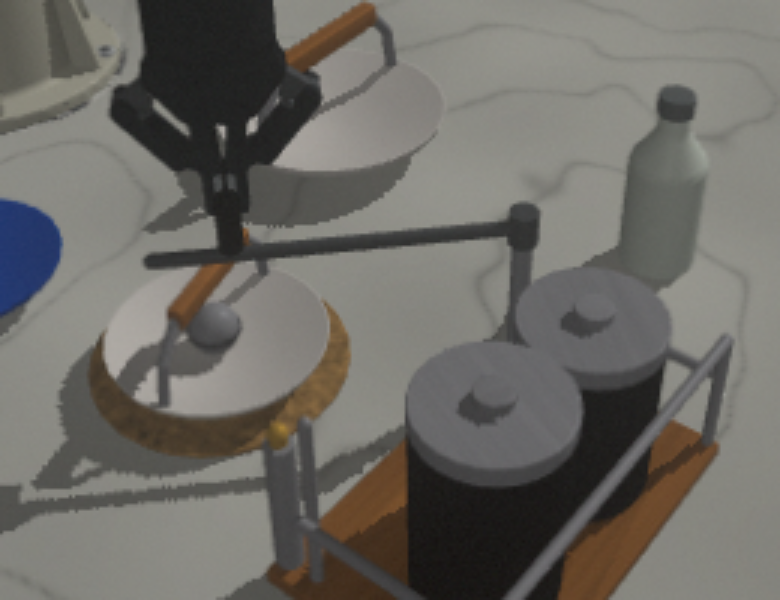

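The bar has turned with the push: the knob sits in front of the fingers at (230,235), and the dish and ball are undisturbed. I'll continue the arc.

Emit:
{"name": "move_arm", "arguments": {"motion": [[0,0,-0.08,-0.0135,-0.0008,0,0],[0,0,-0.16,-0.0283,-0.0005,0,0],[0,0,-0.24,-0.043,0.001,0,0],[0,0,-0.32,-0.058,0.0036,0,0],[0,0,-0.4,-0.072,0.0074,0,0],[0,0,-0.48,-0.086,0.0123,0,0],[0,0,-0.55,-0.098,0.0176,0,0],[0,0,-0.62,-0.1096,0.0236,0,0]]}}

```text
clock: 4.2
eef_pos: [606.0, -181.1, 139.2]
tcp_rot: [3.142, -0.001, 3.04]
contact_force: [-0.5, -0.6, 0.4]
opening: 0.002
grasp_force: 0.2
```

Run:
```python
from arc import *
s=state()[0];print(s['eef_pos'],s['tcp_rot'],s['contact_force'])
for a in[.16,.13,.1,.07,.04,.01,-.01,-.02]: print(a,row(*pose(a)))
```

```text
[ 605.97480821 -181.10073344  139.21460759] [ 3.14151863e+00 -6.99222094e-04  3.04001894e+00] [-0.46311642 -0.59457179  0.38750701]
0.16 [ 0.0001 -0.0007  0.0006 -0.0008 -0.0009  0.0002]
0.13 [ 0.0001 -0.0007 -0.0294 -0.0064 -0.0014  0.0002]
0.1 [ 0.0001 -0.0007 -0.0594 -0.012  -0.0017  0.0002]
0.07 [ 0.0001 -0.0007 -0.0894 -0.0176 -0.0019  0.0002]
0.04 [ 1.000e-04 -7.000e-04 -1.194e-01 -2.310e-02 -1.900e-03  2.000e-04]
0.01 [ 1.000e-04 -7.000e-04 -1.494e-01 -2.870e-02 -1.700e-03  2.000e-04]
-0.01 [ 1.000e-04 -7.000e-04 -1.694e-01 -3.240e-02 -1.500e-03  2.000e-04]
-0.02 [ 1.000e-04 -7.000e-04 -1.794e-01 -3.430e-02 -1.300e-03  2.000e-04]
```

Emit:
{"name": "move_arm", "arguments": {"motion": [[0,0,-0.03,-0.0064,-0.0014,0,0],[0,0,-0.06,-0.012,-0.0017,0,0],[0,0,-0.09,-0.0176,-0.0019,0,0],[0,0,-0.12,-0.0231,-0.0019,0,0]]}}

```text
clock: 4.7
eef_pos: [627.3, -185.4, 139.1]
tcp_rot: [3.141, -0.004, -3.123]
contact_force: [-3.5, -0.4, 2.7]
opening: -0.004
grasp_force: 2.1
```

Emit:
{"name": "move_arm", "arguments": {"motion": [[0,0,-0.015,-0.0028,0,0,0],[0,0,-0.03,-0.0056,0.0002,0,0],[0,0,-0.03,-0.0056,0.0002,0,0]]}}

```text
clock: 5.08
eef_pos: [634.8, -185.0, 139.3]
tcp_rot: [3.142, 0.0, -3.094]
contact_force: [-0.2, -1.1, 0.2]
opening: -0.0
grasp_force: 0.1
```

Run:
```python
from arc import *
s=state()[0];print(s['eef_pos'],s['tcp_rot'],s['contact_force'])
for a in[.01,-.01,-.02,-.03,-.04]: print(a,row(*pose(a)))
snap('scene','s2');snap('top','t2')
a=cv2.resize(cv2.imread('pics/s2.png')[180:360,170:370],(500,450));b=cv2.resize(cv2.imread('pics/t2.png')[90:240,270:370],(300,450))
cv2.imwrite('pics/m2.png',np.hstack([a,b]))
```

```text
[ 634.75578966 -185.04927212  139.29286324] [ 3.14156730e+00  4.57514929e-04 -3.09424776e+00] [-0.16908727 -1.07414229  0.21759711]
0.01 [ 0.      0.0005 -0.0005  0.0004 -0.0006  0.0003]
-0.01 [ 0.      0.0005 -0.0205 -0.0033 -0.001   0.0003]
-0.02 [ 0.      0.0005 -0.0305 -0.0051 -0.0011  0.0003]
-0.03 [ 0.      0.0005 -0.0405 -0.007  -0.0012  0.0003]
-0.04 [ 0.      0.0005 -0.0505 -0.0088 -0.0013  0.0003]
```

View pics/m2.png

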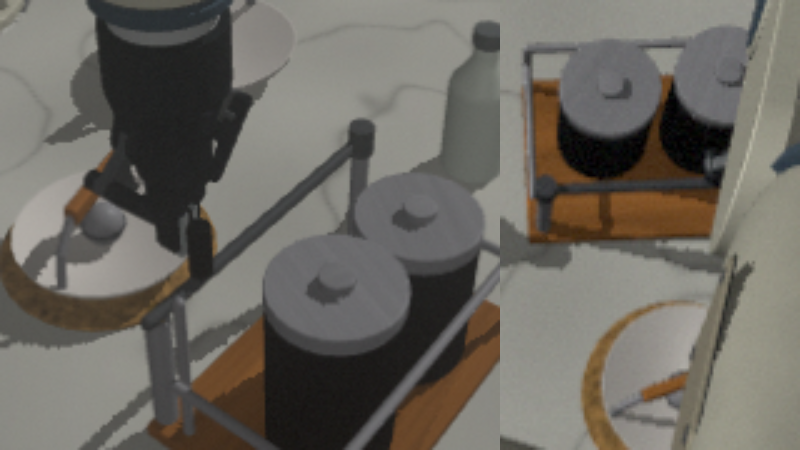

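The bar is now shut along the rack and appears past the brass ball at (180,297). The force peaked and dropped, which suggests a snap, so I'll press a little to feel the stop.

Emit:
{"name": "move_arm", "arguments": {"motion": [[0,0,0,-0.0015,0,0,0],[0,0,0,-0.003,0,0,0],[0,0,0,-0.0045,0,0,0]]}}

```text
clock: 5.55
eef_pos: [635.3, -185.0, 139.1]
tcp_rot: [3.141, -0.008, -3.094]
contact_force: [-18.8, -2.1, 12.6]
opening: 0.005
grasp_force: 9.6
```

Emit:
{"name": "move_arm", "arguments": {"motion": [[0,0,0,0.015,0,0,0],[0,0,0,0.045,0,-0.02,0],[0,0,0.15,0.07,-0.01,-0.06,0],[0,0,0.3,0.09,-0.02,-0.08,0],[0,0,0.45,0.11,-0.03,-0.09,0.03],[0,0,0.6,0.13,-0.04,-0.1,0.06],[0,0,0.75,0.14,-0.05,-0.1,0.06],[0,0,0.9,0.145,-0.055,-0.1,0.06]]}}

```text
clock: 6.55
eef_pos: [496.2, -247.2, 239.7]
tcp_rot: [3.141, 0.001, 2.283]
contact_force: [-0.7, -0.4, -0.6]
opening: 0.707
grasp_force: 0.0
```

Run:
```python
from arc import *
s=state()[0];print(s['eef_pos'],s['tcp_rot'],s['contact_force'])
print(row(488.7,-133.5,240,1.877))
```

```text
[ 496.1980239  -247.1840782   239.70794708] [3.14082409e+00 1.36572091e-03 2.28316850e+00] [-0.66741648 -0.43600026 -0.57695295]
[ 1.000e-03  1.200e-03  4.062e-01  9.090e-02  6.860e-02 -4.000e-04]
```

Emit:
{"name": "move_arm", "arguments": {"motion": [[0,0,0.1,0.022,0.017,0,0.06],[0,0,0.2,0.045,0.034,0,0.06],[0,0,0.3,0.068,0.051,0,0.06],[0,0,0.4,0.09,0.068,0,0.06],[0,0,0.406,0.091,0.0686,0,0.06],[0,0,0.406,0.091,0.0686,0,0.06]]}}

```text
clock: 7.3
eef_pos: [488.7, -133.4, 239.5]
tcp_rot: [3.141, 0.001, 1.885]
contact_force: [0.4, -0.5, 0.3]
opening: 0.701
grasp_force: 0.0
```

Run:
```python
from arc import *
import pickle
s=state()[0];print(s['eef_pos'],s['tcp_rot'],s['contact_force'])
c=camera_params('wrist');pickle.dump(c,open('cw.pkl','wb'))
p,d=snap('wrist','w0');snap('scene','s3')
b=cv2.imread('pics/w0.png');a=cv2.imread('pics/s3.png')[180:360,170:370]
cv2.imwrite('pics/m3.png',np.hstack([b,cv2.resize(a,(240,216))[[*range(216)]+[0]*204]]))
```

```text
[ 488.65545174 -133.38953558  239.45140794] [3.14089666e+00 6.88060915e-04 1.88471184e+00] [ 0.38582033 -0.49619401  0.31330138]
```

View pics/m3.png

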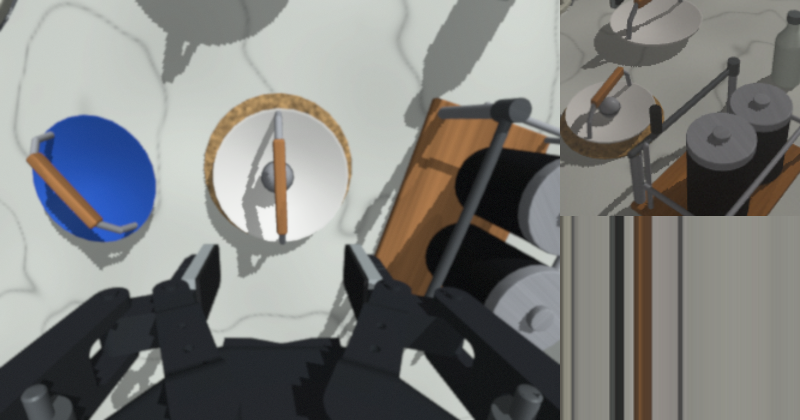

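The wrist picture shows the handle as a near-vertical bar from (279,138) to (281,236), with the ball under its middle at (277,177). The shut bar runs from the hinge at (510,110) towards (437,290), and the scene inset shows it still shut.

Run:
```python
from arc import *
import pickle
c=pickle.load(open('cw.pkl','rb'))
def az(u,v,z):
    o,d=ray('wrist',u,v,c);return (o+d*(z-o[2])/d[2])[:2]
p=cv2.imread('pics/w0.png').astype(int);D=np.load('pics/w0.npy')
m=((p[...,2]-p[...,0])>40).astype(np.uint8);m[:,:262]=0;m[:,300:]=0;m[:136]=0;m[240:]=0
n,l,st,_=cv2.connectedComponentsWithStats(m);k=1+st[1:,4].argmax();v,u=np.nonzero(l==k);print(st[k])
P=np.array([az(a,b,89) for a,b in zip(u,v)]);q=P.mean(0);w=np.linalg.svd(P-q,full_matrices=False)[2][0]
t=(P-q)@w;print('handle mid',q+w*(t.max()+t.min())/2,'len',np.ptp(t),'width',np.ptp((P-q)@[w[1],-w[0]]),'ang',np.arctan2(w[1],w[0])%np.pi)
Z=[(lambda o,d:(o+d*D[b,a])[2])(*ray('wrist',a,b,c)) for a,b in zip(u,v)];print('z med',np.median(Z))
# shut bar edges at a few rows -> dark run near line
for r in(140,170,200,230,255):
    x0=510+(r-115)*(437-510)/(287-115);
    seg=p[r,int(x0)-25:int(x0)+25].sum(1);print(r,int(x0)-25,(seg//3).tolist())
print(az(510,110,136),az(437,287,125))
# ball and rim
print('ball~',az(277,177,32))
```

```text
[ 273  139   14   96 1035]
handle mid [ 486.98522957 -130.10629641] len 94.38001904426669 width 11.070825670084748 ang 1.9167831865888536
z med 89.09501935562156
140 474 [103, 102, 102, 105, 105, 106, 105, 103, 102, 103, 104, 104, 103, 102, 100, 96, 88, 72, 51, 42, 44, 53, 58, 65, 70, 77, 80, 81, 83, 84, 89, 98, 109, 113, 116, 116, 115, 114, 112, 111, 109, 109, 108, 108, 110, 110, 108, 106, 106, 107]
170 461 [13, 12, 13, 11, 10, 11, 8, 12, 13, 12, 11, 14, 15, 13, 13, 12, 15, 21, 29, 37, 42, 50, 54, 62, 68, 73, 79, 82, 82, 80, 75, 61, 40, 22, 13, 17, 16, 11, 14, 9, 18, 14, 14, 13, 14, 17, 15, 15, 16, 14]
200 448 [68, 69, 69, 69, 68, 68, 68, 69, 65, 54, 41, 24, 15, 14, 11, 9, 12, 16, 26, 34, 42, 47, 55, 61, 66, 72, 77, 81, 81, 82, 78, 62, 38, 22, 13, 15, 11, 14, 12, 12, 13, 14, 11, 14, 10, 16, 12, 16, 11, 15]
230 436 [63, 60, 52, 44, 31, 25, 15, 10, 11, 11, 11, 12, 16, 15, 12, 17, 17, 29, 34, 41, 49, 54, 61, 67, 72, 77, 80, 82, 79, 75, 59, 37, 18, 15, 13, 14, 13, 14, 15, 11, 14, 9, 13, 12, 16, 17, 21, 28, 38, 48]
255 425 [41, 23, 12, 11, 11, 13, 7, 15, 14, 13, 13, 12, 13, 7, 6, 14, 21, 28, 35, 42, 49, 54, 62, 67, 72, 78, 81, 82, 79, 69, 52, 30, 19, 12, 15, 11, 10, 11, 14, 16, 10, 11, 13, 12, 10, 15, 12, 12, 10, 14]
[638.70643488  -2.7741131 ] [ 656.31705302 -167.97779743]
ball~ [ 482.98188042 -130.34998453]
```

Run:
```python
from arc import *
import pickle
c=pickle.load(open('cw.pkl','rb'))
def az(u,v,z):
    o,d=ray('wrist',u,v,c);return (o+d*(z-o[2])/d[2])[:2]
P=np.array([az(486,170,125),az(473,200,125),az(460.5,230,125),az(449.3,255,125)]);print(P)
d=P[0]-P[-1];print('bar ang',np.arctan2(d[1],d[0]))
print(row(487,-130.5,239.5,1.912),row(487,-130.5,62,1.912))
```

```text
[[ 648.94481012  -52.20671868]
 [ 649.907969    -80.04998092]
 [ 651.66440143 -108.94087409]
 [ 652.69149436 -134.33141988]]
bar ang 1.616386606293277
[ 0.0004  0.0005 -0.0287  0.0036 -0.0005 -0.0001] [ 0.0004  0.0005 -0.0287  0.0037 -0.0006  0.1774]
```

Emit:
{"name": "move_arm", "arguments": {"motion": [[0,0,-0.029,0.0036,-0.0006,0.02,0.05],[0,0,-0.029,0.0036,-0.0006,0.06,0.045],[0,0,-0.029,0.0036,-0.0006,0.1,0.04],[0,0,-0.029,0.0036,-0.0006,0.135,0.04],[0,0,-0.029,0.0036,-0.0006,0.155,0.04],[0,0,-0.029,0.0036,-0.0006,0.168,0.04],[0,0,-0.029,0.0036,-0.0006,0.1765,0.04],[0,0,-0.029,0.0036,-0.0006,0.1765,0.04]]}}

```text
clock: 8.4
eef_pos: [486.8, -130.0, 62.7]
tcp_rot: [-3.141, -0.0, 1.912]
contact_force: [0.3, 0.4, 0.8]
opening: 0.464
grasp_force: 0.0
```

Run:
```python
from arc import *
s=state()[0];print(s['eef_pos'],s['tcp_rot'],s['contact_force'],s['opening'])
snap('wrist','w1');snap('scene','s4')
a=cv2.resize(cv2.imread('pics/w1.png')[60:340,140:420],(400,400));b=cv2.resize(cv2.imread('pics/s4.png')[200:320,150:270],(400,400))
cv2.imwrite('pics/m4.png',np.hstack([a,b]))
```

```text
[ 486.80490758 -130.01833029   62.67523914] [-3.14138651e+00 -1.08718270e-04  1.91170897e+00] [0.31628085 0.39711448 0.81813295] 0.46441211822545875
```

View pics/m4.png

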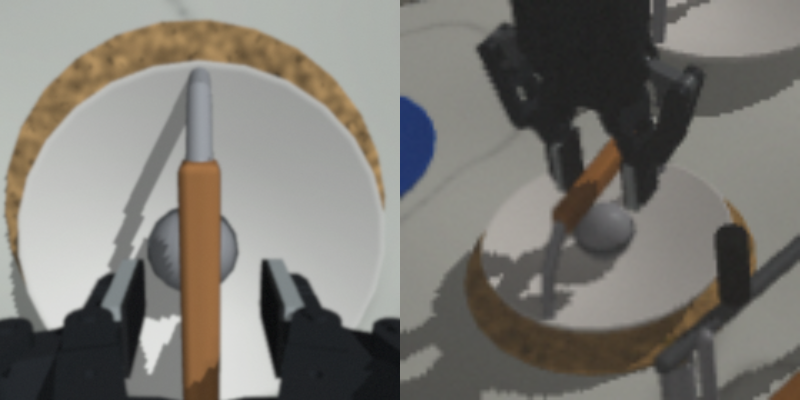

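The handle (x≈200) is centred between the pads (about 130 and 270) and parallel to them. The ball is still in the middle, so I'll close gradually.

Emit:
{"name": "move_arm", "arguments": {"motion": [[0,0,0,0,0,0,0.03],[0,0,0,0,0,0,0.024],[0,0,0,0,0,0,0.019],[0,0,0,0,0,0,0.016],[0,0,0,0,0,0,0.014],[0,0,0,0,0,0,0.012],[0,0,0,0,0,0,0.01],[0,0,0,0,0,0,0.005]], "grip_force": 25}}

```text
clock: 9.5
eef_pos: [486.4, -129.8, 62.7]
tcp_rot: [-3.141, -0.0, 1.912]
contact_force: [-2.0, -0.4, 2.9]
opening: 0.136
grasp_force: 24.6
```

Emit:
{"name": "move_arm", "arguments": {"motion": [[0,0,0,0,0,0,0],[0,0,0,0,0,0,0],[0,0,0,0,0,0,0]], "grip_force": 60}}

```text
clock: 9.88
eef_pos: [486.4, -129.8, 62.8]
tcp_rot: [-3.141, -0.0, 1.912]
contact_force: [-3.7, -0.2, 5.0]
opening: 0.127
grasp_force: 58.8
```

Now I'll lift 100 mm gently.

Emit:
{"name": "move_arm", "arguments": {"motion": [[0,0,0,0,0,-0.0005,0],[0,0,0,0,0,-0.002,0],[0,0,0,0,0,-0.005,0],[0,0,0,0,0,-0.009,0],[0,0,0,0,0,-0.014,0],[0,0,0,0,0,-0.019,0],[0,0,0,0,0,-0.024,0],[0,0,0,0,0,-0.03,0]]}}

```text
clock: 10.88
eef_pos: [486.8, -129.8, 93.2]
tcp_rot: [-3.142, -0.0, 1.912]
contact_force: [1.0, -0.4, -3.1]
opening: 0.128
grasp_force: 58.4
```

Emit:
{"name": "move_arm", "arguments": {"motion": [[0,0,0,0,0,-0.006,0],[0,0,0,0,0,-0.012,0],[0,0,0,0,0,-0.018,0],[0,0,0,0,0,-0.024,0],[0,0,0,0,0,-0.03,0],[0,0,0,0,0,-0.036,0],[0,0,0,0,0,-0.042,0],[0,0,0,0,0,-0.047,0]]}}

```text
clock: 11.88
eef_pos: [486.8, -129.8, 140.2]
tcp_rot: [3.141, 0.0, 1.912]
contact_force: [0.0, 0.2, -2.9]
opening: 0.127
grasp_force: 58.4
```

Emit:
{"name": "move_arm", "arguments": {"motion": [[0,0,0,0,0,-0.005,0],[0,0,0,0,0,-0.01,0],[0,0,0,0,0,-0.014,0],[0,0,0,0,0,-0.018,0],[0,0,0,0,0,-0.021,0],[0,0,0,0,0,-0.023,0],[0,0,0,0,0,-0.023,0],[0,0,0,0,0,-0.023,0]]}}

```text
clock: 12.88
eef_pos: [486.7, -129.8, 162.7]
tcp_rot: [-3.141, -0.0, 1.912]
contact_force: [0.4, 1.0, -3.5]
opening: 0.128
grasp_force: 58.4
```

Run:
```python
from arc import *
s=state()[0];print(s['eef_pos'],s['tcp_rot'],s['contact_force'],s['wrist_torque'],s['opening'],s['grasp_force'])
snap('wrist','w2');snap('scene','s5')
a=cv2.resize(cv2.imread('pics/w2.png')[60:340,140:420],(400,400));b=cv2.resize(cv2.imread('pics/s5.png')[150:330,130:310],(400,400))
cv2.imwrite('pics/m5.png',np.hstack([a,b]))
```

```text
[ 486.68795134 -129.80701056  162.6627145 ] [-3.14138097e+00 -1.16556368e-04  1.91177718e+00] [ 0.36308509  1.04698403 -3.50098516] [0.01656209 0.0022342  0.02037222] 0.1282872952042419 58.42762112617493
```

View pics/m5.png

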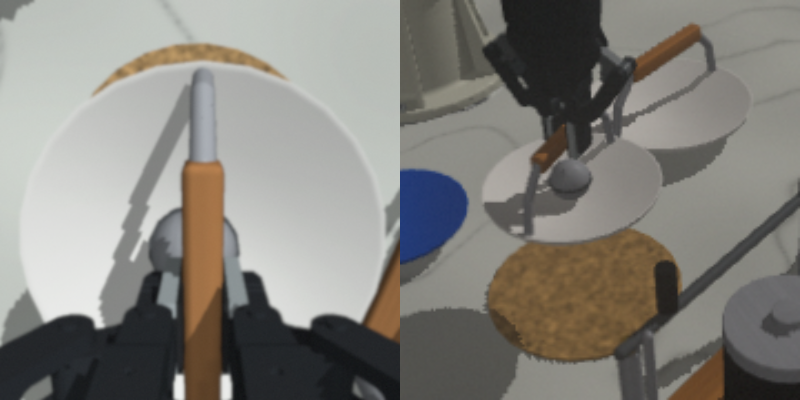

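The dish is level about 100 mm above the mat with the ball in its middle at (195,240). I'll turn it slowly by 1.28 rad to square.

Emit:
{"name": "move_arm", "arguments": {"motion": [[0,0,-0.01,0,0,0,0],[0,0,-0.03,0,0,0,0],[0,0,-0.07,0,0,0,0],[0,0,-0.13,0,0,0,0],[0,0,-0.2,0,0,0,0],[0,0,-0.27,0,0,0,0],[0,0,-0.34,0,0,0,0],[0,0,-0.41,0,0,0,0]]}}

```text
clock: 13.98
eef_pos: [486.8, -129.8, 162.8]
tcp_rot: [-3.142, -0.0, 2.325]
contact_force: [0.3, 0.8, -3.1]
opening: 0.129
grasp_force: 58.4
```

Emit:
{"name": "move_arm", "arguments": {"motion": [[0,0,-0.07,0,0,0,0],[0,0,-0.14,0,0,0,0],[0,0,-0.21,0,0,0,0],[0,0,-0.28,0,0,0,0],[0,0,-0.35,0,0,0,0],[0,0,-0.42,0,0,0,0],[0,0,-0.49,0,0,0,0],[0,0,-0.56,0,0,0,0]]}}

```text
clock: 14.98
eef_pos: [486.8, -129.8, 162.8]
tcp_rot: [-3.142, -0.0, 2.885]
contact_force: [0.3, 0.8, -4.3]
opening: 0.128
grasp_force: 58.4
```

Emit:
{"name": "move_arm", "arguments": {"motion": [[0,0,-0.07,0,0,0,0],[0,0,-0.14,0,0,0,0],[0,0,-0.2,0,0,0,0],[0,0,-0.25,0,0,0,0],[0,0,-0.285,0,0,0,0],[0,0,-0.305,0,0,0,0],[0,0,-0.31,0,0,0,0],[0,0,-0.31,0,0,0,0]]}}

```text
clock: 15.98
eef_pos: [486.8, -129.8, 162.8]
tcp_rot: [-3.142, -0.0, -3.092]
contact_force: [0.1, 0.2, -3.6]
opening: 0.132
grasp_force: 58.4
```

Emit:
{"name": "move_arm", "arguments": {"motion": [[0,0,0,0,0,0,0],[0,0,0,0,0,0,0],[0,0,0,0,0,0,0],[0,0,0,0,0,0,0],[0,0,0,0,0,0,0],[0,0,0,0,0,0,0],[0,0,0,0,0,0,0],[0,0,0,0,0,0,0]]}}

```text
clock: 16.98
eef_pos: [486.8, -129.8, 162.8]
tcp_rot: [3.142, 0.0, -3.091]
contact_force: [-0.2, 0.1, -2.7]
opening: 0.13
grasp_force: 58.4
```

Run:
```python
from arc import *
s=state()[0];print(s['eef_pos'],s['tcp_rot'],s['contact_force'],s['wrist_torque'],s['opening'],s['grasp_force'])
snap('wrist','w3');snap('scene','s6')
a=cv2.resize(cv2.imread('pics/w3.png'),(400,300));b=cv2.resize(cv2.imread('pics/s6.png')[130:360,130:390],(400,354))
cv2.imwrite('pics/m6.png',np.hstack([np.vstack([a,a[:54]*0]),b]))
```

```text
[ 486.8069581  -129.81362377  162.78256456] [ 3.14158156e+00  1.18070664e-05 -3.09134147e+00] [-0.21877732  0.14390935 -2.71862365] [-0.03020491 -0.00137445  0.01937461] 0.1299187675095992 58.42781960964203
```

View pics/m6.png

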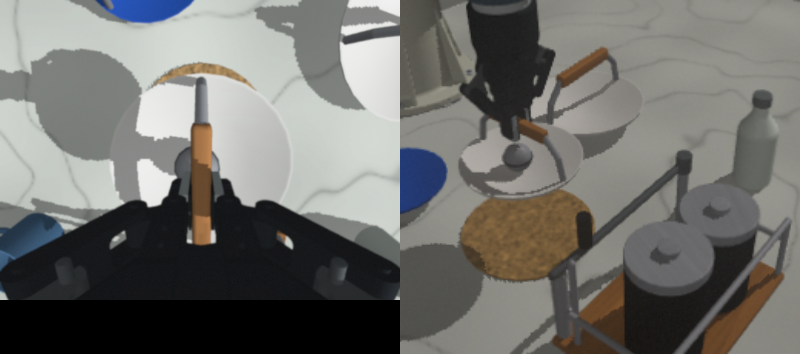

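The handle now stands square to the shut bar. The dish is level over the mat, the ball is in its middle at (517,155), and the gate is still shut.

```bash
python3 -c "
from rig import order
print(order.sign_off())"
```

```text
the job is handed in; nothing more can be done
None
```

I swung the keeper bar shut until it snapped into its catch, and handed in with the arm holding the right dish level and still about 10 cm above its mat, its handle square to the bar and the ball still in the middle.

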